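# Clamp a wooden blank in the drilling jig

## Robot

A 6-joint arm with a two-finger parallel gripper is mounted at the origin on the work surface. World frame = base frame: x ahead of the robot, y to its left, z up, the work surface at z = 0. Lengths are in mm, angles in rad, forces in N, time in s.
With the tool pointing down it reaches from about 350 to 925 mm from the base axis. Payload 6.4 kg.
Tool frame: the origin (TCP) lies midway between the tips of the shut fingers; the grasp point (between the pads) lies 19 mm behind it; y points along the fingers, z is the direction in which the jaws open and shut, and the axes are right-handed (so a half turn about y gives the same grasp; the last joint's range is limited). The gripper opens to 85 mm and grips with 20 to 120 N. Pads are 22 mm wide; open, the fingers measure 114 mm over their backs; the gripper's body (76 mm by 85 mm) begins 54 mm behind the grasp point. The pads swing forward as they close: fully open they stand 13 mm farther back than shut.
Start: joints at [-1.492, 0.245, 1.558, -0, 1.339, -0.174], TCP at [162.58, -629.35, 231.29] pointing down, gripper open.
Joint ranges: [-3.13, 3.13], [-1.02, 2.26], [0.13, 2.54], [-0.95, 4.09], [0.21, 2.88], [-2.74, 2.74]. Speed limits (rad/s): [2.57, 2.57, 3.14, 3.14, 3.14, 3.14].

## Interface

Orientations are given as a unit quaternion [w, x, y, z].
In Python, from bench import ctrl gives the robot as it stands.
- The arm moves only by the shell command python3 -m handwheel 'ROWS' [OPENING] [FORCE]. ROWS is JSON, a list of rows, each an object with "offset": the shift along the tool's x, y, z in m, a list of three; "dr": the turn, a rotation vector about the tool's x, y, z in degrees, a list of three. In form: [{"offset": [x, y, z], "dr": [ax, ay, az]}, ...]. A call has 1 to 5 rows; each row is the pose to reach, as a shift and turn from the pose commanded when the call began, along the tool's axes at that moment; what a row does not reach only later rows make up. A row lasts 1/8 s, in which the tool goes at most 62.5 mm and 10.7 degrees, less where a joint would pass 70% of its speed; a pose out of reach is approached as far as the arm can. A call with a gripper value outside its range is refused whole. OPENING is the closure, from 0 (fully open) to 1 (shut), set as the call begins (- or left out, the last holds). The fingers move at their own pace and stop on an object; FORCE is the grip in N (left out, the last holds). Time passes only in rows, so rows that repeat a pose let the fingers close. It gives the time, the measured TCP pose, the force and the opening at its end, in the units of the state.
- ctrl.read_state(): the state, without advancing time (a new reading comes with each control period).
- ctrl.grab_frame(name): name is "scene" or "top" or "wrist"; returns the picture (480x640x3 uint8, blue, green, red); there is no depth.
- ctrl.camera_info(name): a dict with "fov_y" (degrees; the focal length in pixels is half the picture's height over the tangent of half this angle, whatever the lens; pixels are square), "cx", "cy" (the principal point, pixels), "k1" (the pictures are not rectified: a ray, as slopes to the right and down, at radius r is drawn at 1 + k1 r^2 times it, then the intrinsics apply), "world_from_camera" (4x4, takes a point from camera to world coordinates). Camera axes: x right, y up, looking along -z (the intrinsics and any distortion apply to the point x, -y, -z); pixel columns grow to the right and rows downward; lengths in mm; the calibration is good to about 2 mm. A picture is of the moment at which its call begins: read the wrist's pose just before it. camera_info takes no time and is no camera call; for the wrist camera it gives the pose at the moment of the call.
- ctrl.finish_job(): hands the job in, once; it reports no verdict.
The state is a dict: "time": time; "joint_positions": joint angles; "qd": joint speeds; "effort": joint torques, N m; "ee_pos": TCP position; "tool_rot": TCP orientation; "force": force on the tool from outside, world axes, zero at the start; "wrist_torque": the same for the moment, N m; "grip_width": opening from 0.0 (shut) to 1.0 (fully open).
Only numpy, scipy, OpenCV 4.12 (cv2) and the standard library are available. Lean on these libraries where they do the work, as an engineer would, in place of code of your own. Each camera call takes 0.05 s, during which the arm holds its last target.

## Task

Set the oak blank up for drilling with pushes of the fingertips alone: slide it along the jig's base plate until it sits fully home, flat against both the side fence and the end stop, and then push the toggle clamp's upright handle over and down, away from the blank, past its centre until it snaps shut and the pad holds the blank there. Do not pick up or tip the blank, leave the other things on the bench alone, and take the hand clear at the end.

Things in the scene. Friction and masses are not known exactly. Their poses are not given: they have to be found in the camera images.
- jig: drilling jig fixed to the bench: plywood base plate 300 x 265 mm, 18 mm thick. Origin on the bench top (z = 0), near the plate's middle. Its x runs along the side fence towards the end stop (roughly away from the robot), y square to the fence, towards the fence and the clamp behind it (roughly to the robot's left), z up. The jig points below are given in this frame, in mm
- jig_corner (a point): corner of side fence, end stop and plate top, at (90, 10, 18) in the jig's frame. Fence: face at y = 10 looking to -y, x from -120 to 90. End stop: face at x = 90 looking to -x, y from -85 to 30. Both aluminium, 20 mm high above the plate
- bushing_hole (a point): top of the drill bushing at (68, -22, 68) in the jig's frame, on a fixed steel bridge that reaches from behind the fence over the far end of the blank's place: x from 53 to 83, y down to -30, underside 34 mm above the plate. The blank slides under it
- blank_mid (a point): centre (half-way up) of the oak blank, 150 mm long (own x), 70 mm wide (own y), 25 mm high, about 0.19 kg, lying loose and flat on the plate, a few cm short of fence and stop and a little askew; slides with 1 to 3 N. Fully home its centre is at (15, -25, 30.5) in the jig's frame, its x along the jig's x
- blank: the same wooden blank; origin at the centre of its underside
- clamp_handle (a joint): toggle clamp handle (rad): 0 open, handle upright (89 degrees above level); grows as it swings over to the jig's +y and down; 1.32 dead centre; 1.46 shut on its stop, 5 degrees above level. A light return spring holds it open: 1 to 2 N at the grip moves it, about 4 N as the pad meets the blank from about 1.0 on. Past about 1.4 it snaps to the stop and stays; let go earlier, it springs back
- handle_pivot (a point): axis of the clamp handle's hinge, fixed at (20, 90.5, 66.7) in the jig's frame; the axis runs along the jig's x. While open, the clamp's arm stands up in front of it, between y = 10 and 65, to z = 150
- handle_grip (a point): point on the handle's centre line 110 mm from its hinge, moving with it. The black rubber grip is 80 mm long, 22 mm wide (along the jig's x), 14 mm thick and ends 132 mm from the hinge; the side to push, which faces the blank when open and upwards when shut, lies 7 mm from the centre line
- clamp_pad: round black rubber pad, 19 mm across, on the sprung spindle at the free end of the clamp's arm; origin at the centre of its face. As the handle shuts it comes down on the blank at (20, -20) in the jig's frame
- bushing: spare drill bushing: plain steel ring, 30 mm across, 26 mm high, standing on the jig's base plate behind the side fence, beside the clamp (bystander). Origin at the centre of its underside
- screwdriver: black-handled screwdriver, 190 mm long, lying on the bench to the right of the jig (bystander)
- tape_measure: grey tape measure, 70 x 40 mm and 62 mm high, on the bench by the jig's near right corner (bystander). Origin at the centre of its underside
- glue_bottle: white glue bottle, 56 mm across, 150 mm high, on the bench beyond the jig's far left corner (bystander). Origin at the centre of its underside
- screw_jar: amber glass jar with a steel cap, 64 mm across, 75 mm high, on the bench beyond the end stop (bystander). Origin at the centre of its underside
- mug: white mug, 80 mm across, 92 mm high, on the bench to the left of the jig's near end (bystander). Origin at the centre of its underside
- offcut: square wooden offcut standing on end, 45 x 45 mm, 60 mm high, on the bench beyond the end stop (bystander). Origin at the centre of its underside
Mind the look-alikes: they are no part of the job. What is meant by the blank is not turquoise, and is the larger of those in its own colour.

How it is judged (in metres and radians):
On the way, in this order (a step that is already met when the one before it is completed fails the run):
1. the blank lies fully home against the side fence and the end stop (within 3 mm and 2 degrees) while the clamp is still open (x of blank_mid in the frame of jig above 0.012 m and y of blank_mid in the frame of jig above -0.028 m and angle between the x axis of jig and the x axis of blank_mid, either way round below 0.035 rad and z of blank_mid in the frame of jig below 0.034 m and value of joint clamp_handle below 0.4 rad), for 0.2 s.
2. the clamp handle is past centre and shut, its pad pressing on the blank (value of joint clamp_handle above 1.42 rad and contact force between clamp_pad and blank above 8 N), for 0.2 s.
At the end, for the whole second after the job is handed in: The blank lies flat on the base plate within 3 mm of both the side fence and the end stop and within 2 degrees of parallel to the fence, and is at rest; the handle is past dead centre on its stop (joint above 1.42 rad) and the pad presses on the blank with more than 8 N (all of step 2 and x of blank_mid in the frame of jig above 0.012 m and y of blank_mid in the frame of jig above -0.028 m and angle between the x axis of jig and the x axis of blank_mid, either way round below 0.035 rad and z of blank_mid in the frame of jig below 0.034 m and linear speed of blank below 0.01 m/s); the robot touches nothing.
It fails at once if the blank is lifted more than 8 mm off the base plate (z of blank_mid in the frame of jig above 0.0385 m).
It fails at once if the blank is tipped by more than 14 degrees (angle between blank_mid's own z axis and vertical above 0.25 rad).
It fails at once if a bystander is moved by more than 20 mm (distance of any of bushing, screwdriver, tape_measure, glue_bottle, screw_jar, mug, offcut from where it was at the start of the episode above 0.02 m).
It also fails if it takes over 58 s, if anything falls off the work surface, if the arm or the gripper's body presses on something with over 40 N, if the wrist force passes 120 N, or if a joint passes its speed limit or range.

## Working session

There is one attempt and no reset: what is moved stays moved. The work goes in short steps, Python scripts to look and compute and a shell command to move; the robot and the scene stay as the last step left them, time stands still between calls to the robot, and variables do not carry over. Pictures are saved under pics/ and viewed, and the job is handed in when it is done.

```bash
mkdir -p pics; ls; python3 - <<'E'
from bench import ctrl
import cv2,json
s=ctrl.read_state(); print(s)
for n in("scene","top","wrist"):
    print(n,ctrl.camera_info(n)); cv2.imwrite(f"pics/{n}0.png",ctrl.grab_frame(n))
E
```

```text
pics
{'time': 0.0, 'joint_positions': array([-1.49210068e+00,  2.45833129e-01,  1.55906554e+00, -2.30303146e-05,
        1.33870837e+00, -1.74048731e-01]), 'qd': array([ 5.00724348e-04, -8.12588996e-04, -2.95209304e-04, -3.97541104e-05,
       -1.25334806e-03,  2.28286728e-04]), 'effort': array([-7.42546690e-04, -4.29512000e+01, -3.26125360e+01, -2.15101245e-04,
        5.28256307e-03, -6.43334346e-06]), 'ee_pos': array([ 162.52612437, -628.74979016,  230.14044688]), 'tool_rot': array([ 0.08914883, -0.08909677,  0.70217923, -0.70075572]), 'force': array([ 0.26969594, -0.87130292, -0.18110436]), 'wrist_torque': array([ 0.00427604, -0.02426094,  0.01194551]), 'grip_width': 1.0004569178971447}
scene {'fov_y': 55.200863387668846, 'cx': 320.490294540912, 'cy': 242.11733044608604, 'k1': 0.017372324187492662, 'world_from_camera': array([[ 6.43750974e-01, -6.36569302e-01,  4.24693075e-01,
         9.50494332e+02],
       [ 7.65221323e-01,  5.38826115e-01, -3.52282193e-01,
        -3.98026420e+02],
       [-4.58368976e-03,  5.51766202e-01,  8.33986240e-01,
         8.91986514e+02],
       [ 0
[... 328 characters left out ...]
251e-01,  3.89026120e-02,
        -7.32366703e+01],
       [ 3.91873028e-04,  2.11252508e-01,  9.77431442e-01,
         1.01116395e+03],
       [ 0.00000000e+00,  0.00000000e+00,  0.00000000e+00,
         1.00000000e+00]])}
wrist {'fov_y': 66.33345888832675, 'cx': 324.42199394272876, 'cy': 239.3948240499462, 'k1': -0.06657875033104703, 'world_from_camera': array([[ 2.51062997e-01,  9.18139383e-01,  3.06573717e-01,
         2.41552906e+02],
       [-9.67969519e-01,  2.38642858e-01,  7.80038232e-02,
        -6.08156357e+02],
       [-1.54324596e-03, -3.16337887e-01,  9.48645329e-01,
         3.71964282e+02],
       [ 0.00000000e+00,  0.00000000e+00,  0.00000000e+00,
         1.00000000e+00]])}
```

View pics/top0.png

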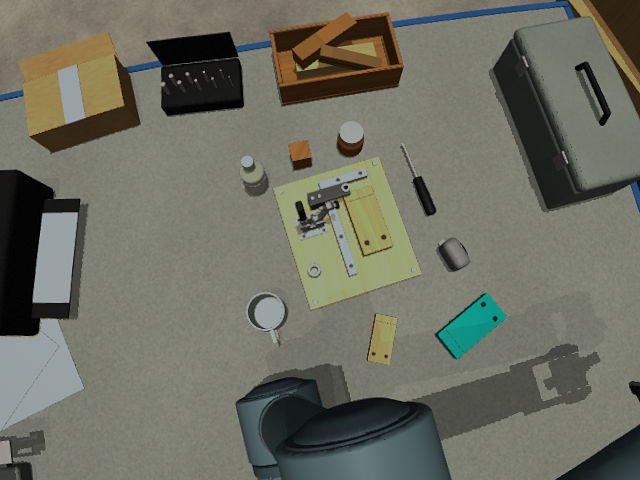

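View pics/scene0.png

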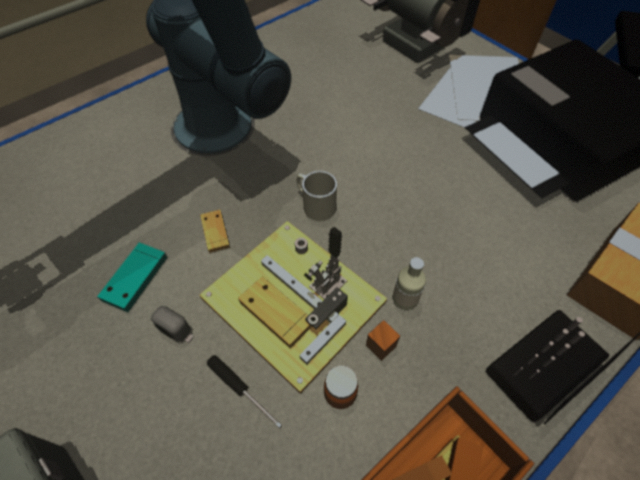

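View pics/wrist0.png

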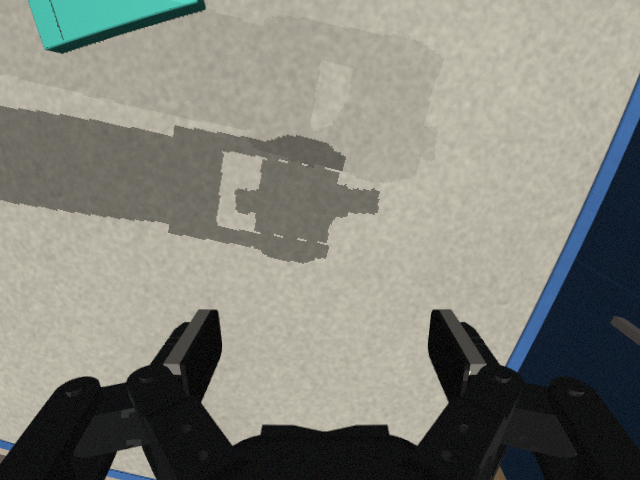

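Candidates for the blank, in top-view pixels:
- oak piece on the plate at (368,222)
- small oak piece on the bench at (382,338)
- turquoise block at (470,325)

I choose the larger oak one, on the plate at (368,222). Next is a close crop to check that choice, then the measurement.

```bash
cat > h.py <<'E'
import numpy as np,cv2
from bench import ctrl
def ray(name,uv,ci=None):
    ci=ci or ctrl.camera_info(name); f=240/np.tan(np.radians(ci["fov_y"]/2))
    d=np.array([(uv[0]-ci["cx"])/f,(uv[1]-ci["cy"])/f]); s=d.copy()
    for _ in range(20): s=d/(1+ci["k1"]*(s@s))
    T=ci["world_from_camera"]; return T[:3,3],T[:3,:3]@np.array([s[0],-s[1],-1.])
def onz(name,uv,z,ci=None):
    o,d=ray(name,uv,ci); return o+d*(z-o[2])/d[2]
def proj(name,p,ci=None):
    ci=ci or ctrl.camera_info(name); f=240/np.tan(np.radians(ci["fov_y"]/2))
    T=ci["world_from_camera"]; c=T[:3,:3].T@(np.array(p,float)-T[:3,3]); s=np.array([c[0],-c[1]])/-c[2]
    return s*(1+ci["k1"]*(s@s))*f+[ci["cx"],ci["cy"]]
def crop(im,x0,y0,x1,y1,k,fn):
    cv2.imwrite(fn,cv2.resize(im[y0:y1,x0:x1],None,fx=k,fy=k,interpolation=cv2.INTER_CUBIC))
E
python3 - <<'E'
from h import *
crop(cv2.imread("pics/top0.png"),260,150,430,315,4,"pics/topc.png")
im=cv2.imread("pics/scene0.png"); crop(im,195,210,395,395,4,"pics/scc.png")
E
```

```text
(no output)
```

View pics/topc.png

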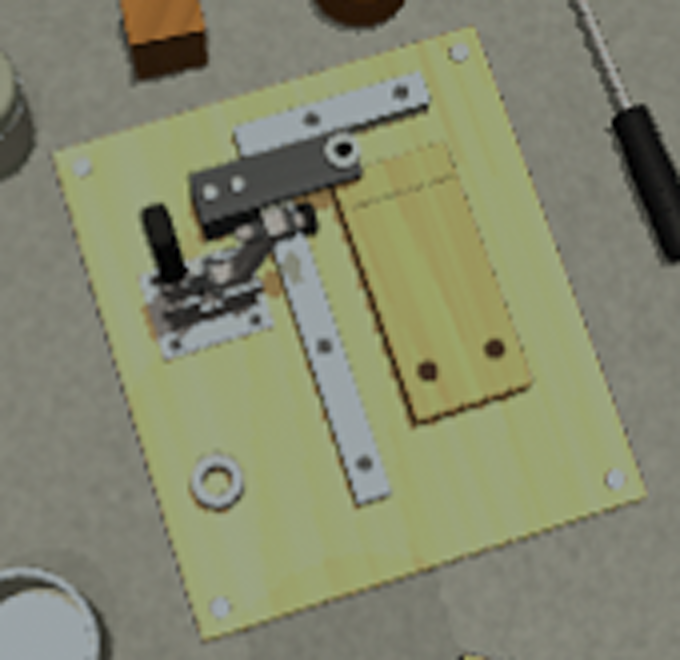

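View pics/scc.png

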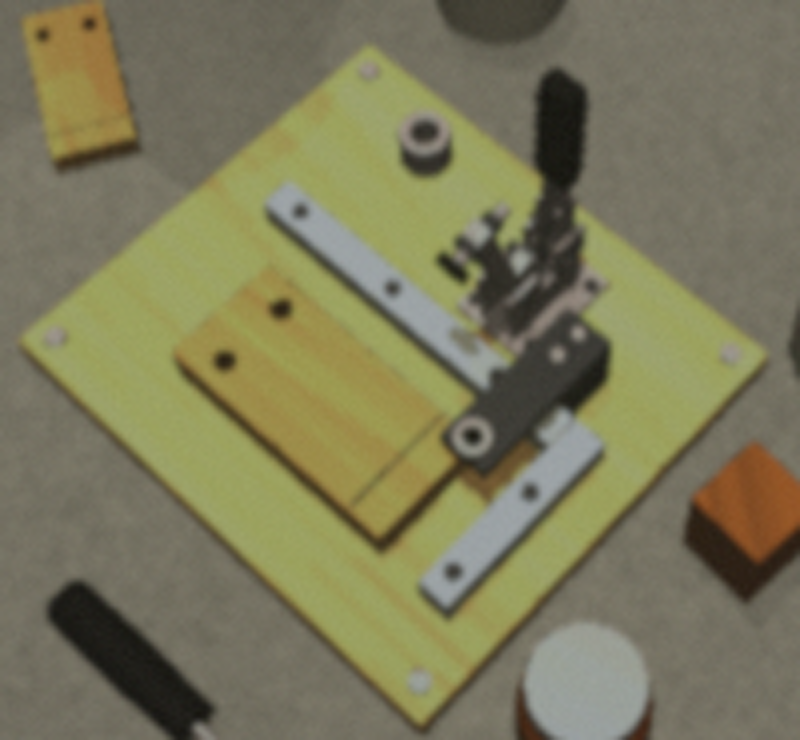

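```bash
cat > m1.py <<'E'
from h import *
t=lambda x,y:(260+(x-1.5)/4,150+(y-1.5)/4)
s=lambda x,y:(195+(x-1.5)/4,210+(y-1.5)/4)
T=lambda x,y,z:onz("top",t(x,y),z); S=lambda x,y,z:onz("scene",s(x,y),z)
J=[("pFL",T(55,153,18)),("pFR",T(475,28,18)),("pNR",T(646,494,18)),("pNL",T(203,640,18))]
JS=[("pFL",S(768,355,18)),("pFR",S(421,722,18)),("pNR",S(22,343,18)),("pNL",S(369,45,18))]
for a,b in zip(J,JS): print(a[0],a[1].round(1),b[1].round(1))
P=np.array([a[1][:2] for a in J]);Q=np.array([a[1][:2] for a in JS])
for A in(P,Q): print("sides",[np.linalg.norm(A[i]-A[i-1]).round(1) for i in range(4)],"c",A.mean(0).round(1))
print("stop face T",T(430,103,38).round(1),"S",S(422,588,38).round(1))
print("fence near end T",T(358,506,38).round(1),T(388,492,38).round(1),"S",S(293,180,38).round(1),S(267,208,38).round(1))
print("blank top NL",T(414,421,43).round(1),S(272,268,43).round(1)," NR",T(532,381,43).round(1),S(177,350,43).round(1)," FR",T(447,143,43).round(1),S(380,538,43).round(1))
E
python3 m1.py
```

```text
pFL [701.4 -15.1  18. ] [704.4 -14.   18. ]
pFR [ 733.5 -275.3   18. ] [ 735.6 -273.1   18. ]
pNR [ 440.5 -312.3   18. ] [ 444.2 -310.8   18. ]
pNL [406.2 -51.1  18. ] [408.4 -50.7  18. ]
sides [np.float64(297.5), np.float64(262.2), np.float64(295.3), np.float64(263.5)] c [ 570.4 -163.5]
sides [np.float64(298.3), np.float64(261.0), np.float64(293.8), np.float64(262.6)] c [ 573.1 -162.1]
stop face T [ 684.8 -235.6   38. ] S [ 691.5 -236.1   38. ]
fence near end T [ 461.7 -148.7   38. ] [ 466.3 -166.5   38. ] S [ 466.3 -146.5   38. ] [ 471.6 -167.9   38. ]
blank top NL [ 502.  -188.1   43. ] [ 506.1 -189.    43. ]  NR [ 512.1 -257.6   43. ] [ 513.5 -254.7   43. ]  FR [ 657.5 -239.4   43. ] [ 660.5 -237.1   43. ]
```

```bash
cat >> h.py <<'E'
from scipy.spatial.transform import Rotation as R
YAW=np.radians(7.1); O=np.array([588.5,-162.5,0])
RJ=R.from_euler('z',YAW)
def w2j(p): return RJ.inv().apply(np.asarray(p,float)-O)
def j2w(p): return RJ.apply(np.asarray(p,float))+O
def tool():
    s=ctrl.read_state(); q=s["tool_rot"]; return s,R.from_quat([q[1],q[2],q[3],q[0]])
def st():
    s,r=tool(); print("t",round(s["time"],2),"w",s["ee_pos"].round(1),"jig",w2j(s["ee_pos"]).round(1),"Fjig",RJ.inv().apply(s["force"]).round(1),"grip",round(s["grip_width"],2))
    print("tool axes in jig (cols)\n",(RJ.inv()*r).as_matrix().round(3)); return s,r
def goto(pj):
    s,r=tool(); print("offset m",(r.inv().apply(j2w(pj)-s["ee_pos"])/1000).round(4))
E
python3 - <<'E'
from h import *
s,r=st()
# target orientation: tool y down, tool z = which jig y sign is nearest
for sg in(1,-1):
    M=np.column_stack([np.cross([0,0,-1],[0,sg,0]),[0,0,-1],[0,sg,0]])
    tr=RJ*R.from_matrix(M); print(sg,"dr deg",np.degrees((r.inv()*tr).as_rotvec()).round(1))
c=ctrl.camera_info("wrist")["world_from_camera"]; print("cam in tool",r.inv().apply(c[:3,3]-s["ee_pos"]).round(0))
for p in[(15,-140,240),(15,-120,120)]: goto(p); print(j2w(p))
print("screwdriver",w2j(onz("top",(432,212),15)),w2j(onz("top",(416,178),15)),w2j(onz("top",(404,146),5)),"tape",w2j(onz("top",(455,252),60)),"bottle cap",onz("top",(247,160),150),"mug",onz("top",(266,297),92))
E
```

```text
t 0.15 w [ 162.5 -628.9  230.4] jig [-480.4 -410.2  230.4] Fjig [0.4 0.9 0.1] grip 1.0
tool axes in jig (cols)
 [[-0.992  0.     0.129]
 [-0.129  0.002 -0.992]
 [-0.    -1.    -0.002]]
1 dr deg [-0.000e+00 -1.726e+02 -1.000e-01]
-1 dr deg [ 0.1  7.4 -0. ]
cam in tool [ -82. -142.   -0.]
offset m [-0.526  -0.0091 -0.2043]
[ 620.68918581 -299.57244915  240.        ]
offset m [-0.5285  0.1109 -0.2239]
[ 618.21715628 -279.7258104   120.        ]
screwdriver [ -37.64891486 -205.56031849   15.        ] [  52.69265408 -198.66935432   15.        ] [ 142.22205739 -202.62091568    5.        ] tape [-146.9704925  -207.77069219   60.        ] bottle cap [725.46706672  21.81820979 150.        ] mug [444.19141049  33.14662394  92.        ]
```

```bash
python3 -m handwheel '[{"offset":[-0.050,-0.002,-0.019],"dr":[0,2,0]},{"offset":[-0.105,-0.004,-0.041],"dr":[0,4,0]},{"offset":[-0.160,-0.006,-0.062],"dr":[0,6,0]},{"offset":[-0.215,-0.008,-0.083],"dr":[0,7.4,0]},{"offset":[-0.270,-0.009,-0.105],"dr":[0,7.4,0]}]' 1 20; python3 - <<'E'
from h import *
st();goto((15,-140,200))
E
```

```text
time: 0.78
ee_pos: [399.0, -458.8, 240.2]
tool_rot: [0.044, -0.044, 0.706, -0.706]
force: [-0.2, -0.1, -0.6]
grip_width: 0.003
t 0.78 w [ 399.  -458.8  240.2] jig [-224.7 -270.6  240.2] Fjig [-0.2 -0.1 -0.6] grip 0.0
tool axes in jig (cols)
 [[-1.    -0.    -0.001]
 [ 0.001  0.    -1.   ]
 [ 0.    -1.    -0.   ]]
offset m [-0.2396  0.0402 -0.1307]
```

```bash
python3 -m handwheel '[{"offset":[-0.050,0,-0.026],"dr":[0,0,0]},{"offset":[-0.100,0,-0.052],"dr":[0,0,0]},{"offset":[-0.150,0.010,-0.080],"dr":[0,0,0]},{"offset":[-0.200,0.020,-0.105],"dr":[0,0,0]},{"offset":[-0.240,0.030,-0.130],"dr":[0,0,0]}]'; python3 -m handwheel '[{"offset":[0,0,0],"dr":[0,0,0]},{"offset":[0,0,0],"dr":[0,0,0]}]'; python3 - <<'E'
from h import *
st();ci=ctrl.camera_info("wrist");im=ctrl.grab_frame("wrist");cv2.imwrite("pics/w1.png",im)
import pickle;pickle.dump(ci,open("w1.pkl","wb"))
E
```

```text
time: 1.4
ee_pos: [621.3, -300.0, 209.5]
tool_rot: [0.044, -0.044, 0.706, -0.706]
force: [-0.5, -0.9, 0.9]
grip_width: 0.003
time: 1.65
ee_pos: [619.5, -301.7, 210.0]
tool_rot: [0.043, -0.044, 0.706, -0.706]
force: [-0.8, 0.1, 0.6]
grip_width: -0.002
t 1.65 w [ 619.5 -301.7  210. ] jig [  13.6 -142.   210. ] Fjig [-0.8  0.2  0.6] grip -0.0
tool axes in jig (cols)
 [[-1.    -0.001 -0.   ]
 [ 0.     0.    -1.   ]
 [ 0.001 -1.    -0.   ]]
```

View pics/w1.png

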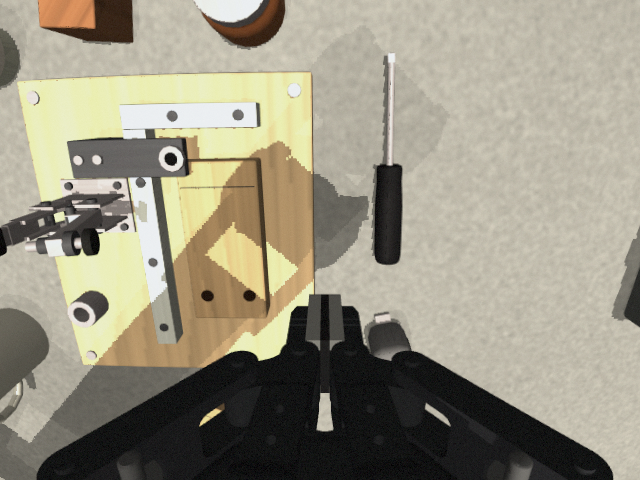

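The wrist view shows the blank at (225,240), the fence's near corner at about (181,338), the stop's corner at (259,125) and the bridge at (130,157). The screwdriver lies well to the right. I'll measure from a crop.

```bash
python3 - <<'E'
from h import *
crop(cv2.imread("pics/w1.png"),120,90,320,350,3,"pics/w1c.png")
E
```

```text
(no output)
```

View pics/w1c.png

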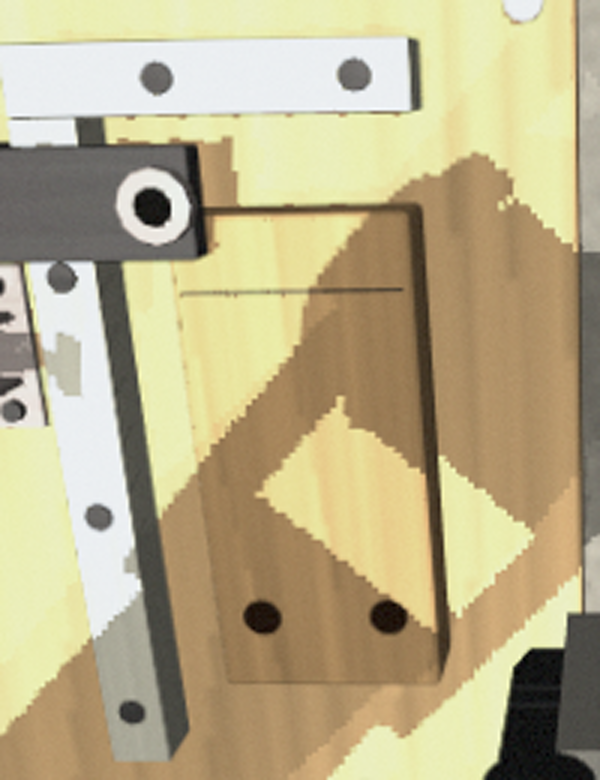

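```bash
python3 - <<'E'
from h import *
import pickle;ci=pickle.load(open("w1.pkl","rb"))
W=lambda x,y,z:w2j(onz("wrist",(120+(x-1)/3,90+(y-1)/3),z,ci)).round(1)
print("fence near R (-120,10)",W(168,760,38),"fence R at bridge (?,10)",W(97,262,38))
print("stop R (90,-85)",W(409,110,38),"stop L",W(10,119,38))
print("bushing (68,-22)",W(152,207,68),"bridge corner near (53,-30)",W(196,260,68))
print("blank NL",W(229,683,43),"NR",W(438,684,43),"FR",W(412,213,43),"Lmid",W(181,293,43))
E
```

```text
fence near R (-120,10) [-120.4    9.1   38. ] fence R at bridge (?,10) [47.3  7.8 38. ]
stop R (90,-85) [ 88.5 -85.2  38. ] stop L [87.7 27.6 38. ]
bushing (68,-22) [ 65.9 -22.9  68. ] bridge corner near (53,-30) [ 52.2 -32.9  68. ]
blank NL [-87.3 -17.6  43. ] NR [-87.1 -85.3  43. ] FR [ 61.1 -85.5  43. ] Lmid [ 39.  -17.9  43. ]
```

```bash
sed -i 's/O=np.array(\[588.5,-162.5,0\])/O=np.array([587.3,-163.9,0])/' h.py; python3 -m handwheel '[{"offset":[0.014,0.045,-0.008],"dr":[0,0,0]},{"offset":[0.027,0.090,-0.016],"dr":[0,0,0]},{"offset":[0.027,0.135,-0.016],"dr":[0,0,0]},{"offset":[0.027,0.170,-0.016],"dr":[0,0,0]},{"offset":[0.027,0.182,-0.016],"dr":[0,0,0]}]';python3 -m handwheel '[{"offset":[0,0,0],"dr":[0,0,0]},{"offset":[0,0,0],"dr":[0,0,0]}]'; python3 - <<'E'
from h import *
st();cv2.imwrite("pics/w2.png",ctrl.grab_frame("wrist"))
E
```

```text
time: 2.33
ee_pos: [589.0, -289.3, 26.2]
tool_rot: [0.042, -0.044, 0.707, -0.705]
force: [-0.1, 0.6, 0.3]
grip_width: -0.004
time: 2.58
ee_pos: [592.3, -290.2, 30.6]
tool_rot: [-0.045, 0.043, -0.705, 0.707]
force: [0.4, 1.1, 0.2]
grip_width: -0.0
t 2.58 w [ 592.3 -290.2   30.6] jig [ -10.7 -126.    30.6] Fjig [0.5 1.  0.2] grip -0.0
tool axes in jig (cols)
 [[-1.     0.003 -0.001]
 [ 0.001 -0.003 -1.   ]
 [-0.003 -1.     0.003]]
```

View pics/w2.png

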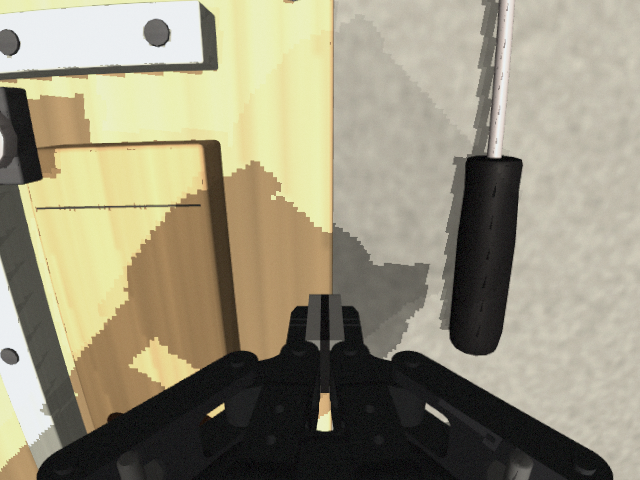

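```bash
python3 -m handwheel '[{"offset":[0.001,0.003,-0.006],"dr":[0,0,0]},{"offset":[0.001,0.003,-0.012],"dr":[0,0,0]},{"offset":[0.001,0.003,-0.018],"dr":[0,0,0]},{"offset":[0.001,0.003,-0.024],"dr":[0,0,0]},{"offset":[0.001,0.003,-0.030],"dr":[0,0,0]}]'; python3 -m handwheel '[{"offset":[0,0,-0.004],"dr":[0,0,0]},{"offset":[0,0,-0.008],"dr":[0,0,0]},{"offset":[0,0,-0.012],"dr":[0,0,0]},{"offset":[0,0,-0.016],"dr":[0,0,0]},{"offset":[0,0,-0.018],"dr":[0,0,0]}]'; python3 - <<'E'
from h import *
st();ci=ctrl.camera_info("wrist");cv2.imwrite("pics/w3.png",ctrl.grab_frame("wrist"))
E
```

```text
time: 3.25
ee_pos: [586.5, -259.0, 25.4]
tool_rot: [-0.044, 0.044, -0.706, 0.706]
force: [0.6, -0.5, -0.6]
grip_width: -0.002
time: 3.88
ee_pos: [584.2, -241.3, 25.3]
tool_rot: [-0.044, 0.044, -0.706, 0.706]
force: [0.4, -1.8, 0.5]
grip_width: -0.001
t 3.88 w [ 584.2 -241.3   25.3] jig [-12.7 -76.4  25.3] Fjig [ 0.2 -1.8  0.5] grip -0.0
tool axes in jig (cols)
 [[-1.  0. -0.]
 [ 0. -0. -1.]
 [-0. -1.  0.]]
```

View pics/w3.png

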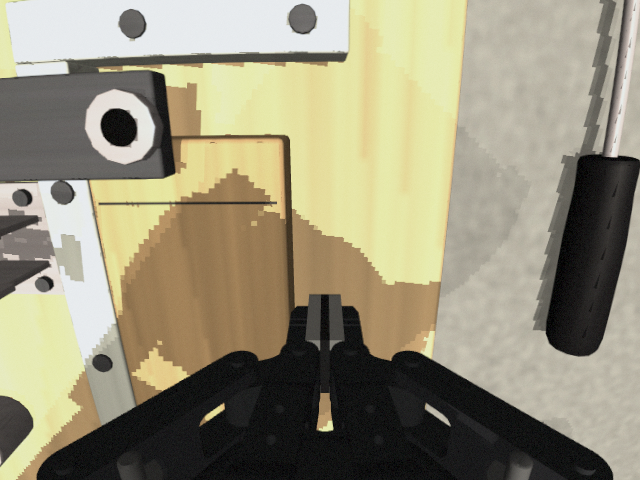

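```bash
python3 -m handwheel '[{"offset":[0,0,-0.002],"dr":[0,0,0]},{"offset":[0,0,-0.004],"dr":[0,0,0]},{"offset":[0,0,-0.006],"dr":[0,0,0]}]'; python3 -m handwheel '[{"offset":[0,0,-0.001],"dr":[0,0,0]},{"offset":[0,0,-0.002],"dr":[0,0,0]}]';python3 -m handwheel '[{"offset":[0,0,-0.001],"dr":[0,0,0]},{"offset":[0,0,-0.002],"dr":[0,0,0]}]'; python3 - <<'E'
from h import *
st();cv2.imwrite("pics/w4.png",ctrl.grab_frame("wrist"))
E
```

```text
time: 4.3
ee_pos: [584.0, -238.0, 26.1]
tool_rot: [-0.044, 0.044, -0.704, 0.708]
force: [-0.6, -11.2, -0.7]
grip_width: 0.005
time: 4.55
ee_pos: [584.0, -237.9, 26.8]
tool_rot: [-0.045, 0.043, -0.703, 0.709]
force: [-1.5, -16.3, -0.7]
grip_width: -0.003
time: 4.8
ee_pos: [584.0, -237.8, 27.4]
tool_rot: [-0.045, 0.043, -0.702, 0.71]
force: [-3.2, -21.7, 1.1]
grip_width: -0.001
t 4.8 w [ 584.  -237.8   27.4] jig [-12.4 -72.9  27.4] Fjig [ -5.9 -21.1   1.1] grip -0.0
tool axes in jig (cols)
 [[-1.     0.002  0.001]
 [-0.001 -0.012 -1.   ]
 [-0.002 -1.     0.012]]
```

View pics/w4.png

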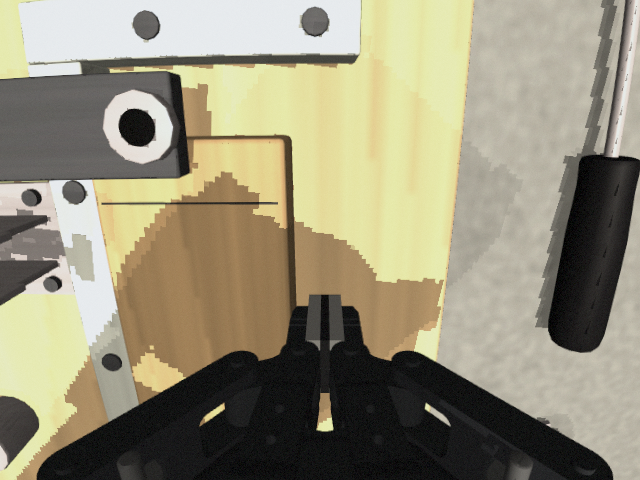

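```bash
python3 -m handwheel '[{"offset":[0,0,0.015],"dr":[0,0,0]},{"offset":[0,0,0.040],"dr":[0,0,0]},{"offset":[0.055,0,0.045],"dr":[0,0,0]},{"offset":[0.110,0,0.045],"dr":[0,0,0]},{"offset":[0.120,0,0.025],"dr":[0,0,0]}]'; python3 -m handwheel '[{"offset":[0,0,-0.025],"dr":[0,0,0]},{"offset":[0,0,-0.035],"dr":[0,0,0]},{"offset":[0,0,-0.035],"dr":[0,0,0]}]'; python3 - <<'E'
from h import *
st();import pickle;pickle.dump(ctrl.camera_info("wrist"),open("w5.pkl","wb"));cv2.imwrite("pics/w5.png",ctrl.grab_frame("wrist"));cv2.imwrite("pics/t5.png",ctrl.grab_frame("top"))
E
```

```text
time: 5.48
ee_pos: [464.4, -272.3, 24.7]
tool_rot: [0.042, -0.043, 0.706, -0.705]
force: [0.9, -0.4, 0.1]
grip_width: -0.003
time: 5.85
ee_pos: [463.4, -235.7, 25.4]
tool_rot: [-0.045, 0.044, -0.706, 0.706]
force: [-0.1, 0.0, 0.2]
grip_width: 0.0
t 5.85 w [ 463.4 -235.7   25.4] jig [-131.8  -55.9   25.4] Fjig [-0.1  0.   0.2] grip 0.0
tool axes in jig (cols)
 [[-1.     0.     0.002]
 [-0.002 -0.    -1.   ]
 [-0.    -1.     0.   ]]
```

View pics/w5.png

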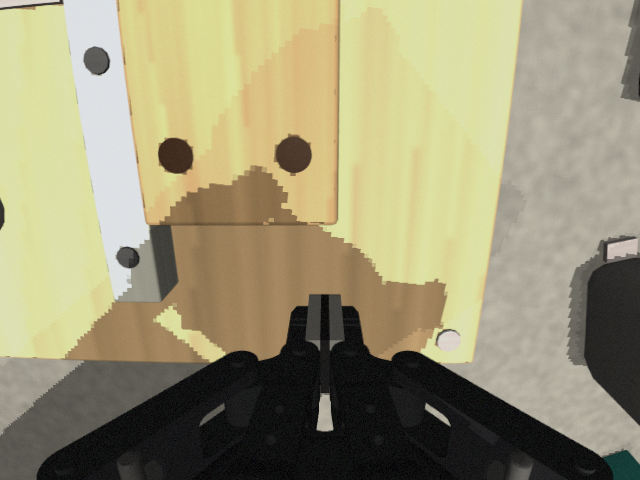

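```bash
python3 -m handwheel '[{"offset":[0,0,-0.015],"dr":[0,0,0]},{"offset":[0,0,-0.029],"dr":[0,0,0]},{"offset":[-0.010,0,-0.029],"dr":[0,0,0]},{"offset":[-0.020,0,-0.029],"dr":[0,0,0]},{"offset":[-0.030,0,-0.029],"dr":[0,0,0]}]'; python3 -m handwheel '[{"offset":[-0.005,0,0],"dr":[0,0,0]},{"offset":[-0.010,0,0],"dr":[0,0,0]},{"offset":[-0.015,0,0],"dr":[0,0,0]},{"offset":[-0.020,0,0],"dr":[0,0,0]},{"offset":[-0.022,0,0],"dr":[0,0,0]}]'; python3 - <<'E'
from h import *
st();import pickle;pickle.dump(ctrl.camera_info("wrist"),open("w6.pkl","wb"));cv2.imwrite("pics/w6.png",ctrl.grab_frame("wrist"))
E
```

```text
time: 6.58
ee_pos: [490.0, -204.3, 25.5]
tool_rot: [-0.044, 0.043, -0.706, 0.706]
force: [0.6, 0.5, -0.6]
grip_width: -0.001
time: 7.2
ee_pos: [510.9, -201.2, 25.3]
tool_rot: [0.044, -0.044, 0.706, -0.706]
force: [-1.9, -1.4, 1.2]
grip_width: 0.001
t 7.2 w [ 510.9 -201.2   25.3] jig [-80.4 -27.6  25.3] Fjig [-2.1 -1.2  1.2] grip 0.0
tool axes in jig (cols)
 [[-1. -0. -0.]
 [ 0.  0. -1.]
 [ 0. -1. -0.]]
```

View pics/w6.png

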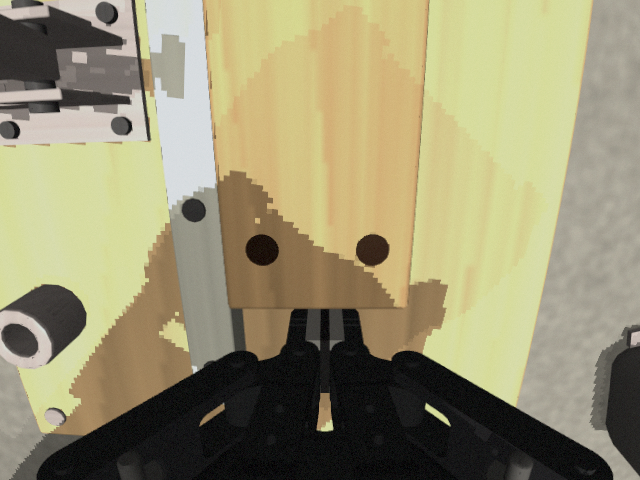

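```bash
python3 -m handwheel '[{"offset":[-0.002,0,0],"dr":[0,0,0]},{"offset":[-0.004,0,0],"dr":[0,0,0]},{"offset":[-0.006,0,0],"dr":[0,0,0]},{"offset":[-0.008,0,0],"dr":[0,0,0]}]'; python3 -m handwheel '[{"offset":[-0.001,0,0],"dr":[0,0,0]},{"offset":[-0.002,0,0],"dr":[0,0,0]}]'; python3 - <<'E'
from h import *
st()
E
```

```text
time: 7.75
ee_pos: [518.7, -200.2, 25.3]
tool_rot: [0.044, -0.044, 0.706, -0.706]
force: [-0.7, -0.5, -1.1]
grip_width: 0.0
time: 8.0
ee_pos: [519.5, -200.1, 25.2]
tool_rot: [0.043, -0.045, 0.706, -0.706]
force: [-9.4, -2.0, 5.6]
grip_width: -0.002
t 8.0 w [ 519.5 -200.1   25.2] jig [-71.8 -27.5  25.2] Fjig [-9.5 -0.8  5.6] grip -0.0
tool axes in jig (cols)
 [[-1.    -0.003  0.001]
 [-0.001  0.001 -1.   ]
 [ 0.003 -1.    -0.001]]
```

```bash
python3 -m handwheel '[{"offset":[-0.001,0,0],"dr":[0,0,0]},{"offset":[-0.002,0,0],"dr":[0,0,0]}]';  python3 -m handwheel '[{"offset":[-0.001,0,0],"dr":[0,0,0]},{"offset":[-0.002,0,0],"dr":[0,0,0]}]'; python3 - <<'E'
from h import *
st();cv2.imwrite("pics/s7.png",ctrl.grab_frame("scene"));crop(cv2.imread("pics/s7.png"),195,210,395,395,4,"pics/s7c.png")
E
```

```text
time: 8.25
ee_pos: [519.5, -200.1, 25.3]
tool_rot: [0.041, -0.047, 0.706, -0.705]
force: [-18.2, -3.1, 12.6]
grip_width: 0.001
time: 8.5
ee_pos: [519.5, -200.0, 25.3]
tool_rot: [0.04, -0.049, 0.706, -0.705]
force: [-26.7, -4.4, 19.7]
grip_width: -0.0
t 8.5 w [ 519.5 -200.    25.3] jig [-71.7 -27.5  25.3] Fjig [-27.   -1.1  19.7] grip -0.0
tool axes in jig (cols)
 [[-1.    -0.014  0.002]
 [-0.002  0.003 -1.   ]
 [ 0.014 -1.    -0.003]]
```

View pics/s7c.png

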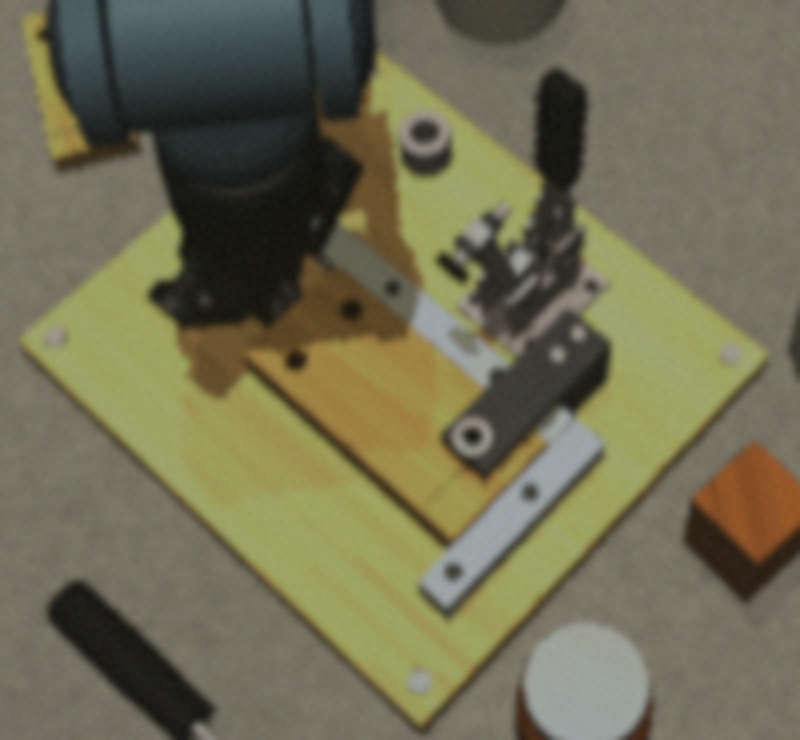

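```bash
python3 -m handwheel '[{"offset":[0.010,0,0],"dr":[0,0,0]},{"offset":[0.030,0,0.015],"dr":[0,0,0]},{"offset":[0.040,0,0.050],"dr":[0,0,0]},{"offset":[0.020,0,0.080],"dr":[0,0,0]},{"offset":[-0.035,0,0.082],"dr":[0,0,0]}]'; python3 -m handwheel '[{"offset":[-0.040,0,0],"dr":[0,0,0]},{"offset":[-0.045,0,0],"dr":[0,0,0]},{"offset":[-0.045,0,0],"dr":[0,0,0]}]'; python3 - <<'E'
from h import *
st();import pickle;pickle.dump(ctrl.camera_info("wrist"),open("w8.pkl","wb"));cv2.imwrite("pics/w8.png",ctrl.grab_frame("wrist"))
E
```

```text
time: 9.18
ee_pos: [569.6, -279.2, 25.6]
tool_rot: [-0.042, 0.041, -0.706, 0.706]
force: [1.0, -1.3, 1.5]
grip_width: -0.002
time: 9.55
ee_pos: [613.8, -270.7, 24.9]
tool_rot: [0.044, -0.044, 0.706, -0.706]
force: [-0.7, -0.4, 0.1]
grip_width: 0.002
t 9.55 w [ 613.8 -270.7   24.9] jig [  13.1 -109.3   24.9] Fjig [-0.7 -0.4  0.1] grip 0.0
tool axes in jig (cols)
 [[-1. -0.  0.]
 [-0.  0. -1.]
 [ 0. -1. -0.]]
```

View pics/w8.png

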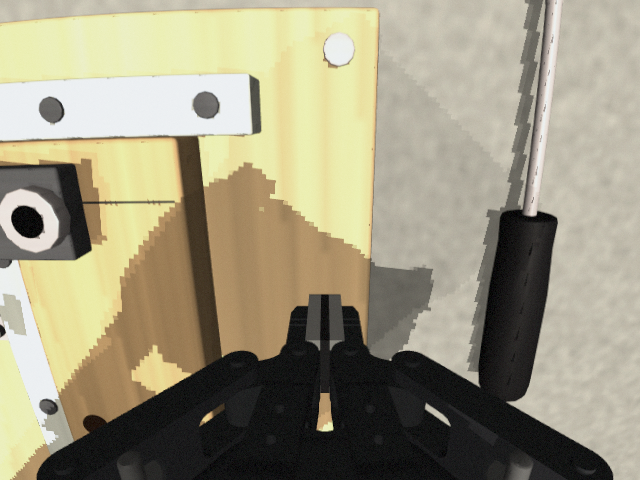

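```bash
python3 -m handwheel '[{"offset":[0,0,-0.010],"dr":[0,0,0]},{"offset":[0,0,-0.020],"dr":[0,0,0]},{"offset":[0,0,-0.028],"dr":[0,0,0]},{"offset":[0,0,-0.032],"dr":[0,0,0]},{"offset":[0,0,-0.036],"dr":[0,0,0]}]'; python3 -m handwheel '[{"offset":[0,0,-0.001],"dr":[0,0,0]},{"offset":[0,0,-0.003],"dr":[0,0,0]},{"offset":[0,0,-0.004],"dr":[0,0,0]}]';python3 - <<'E'
from h import *
st()
E
```

```text
time: 10.22
ee_pos: [609.6, -235.1, 25.4]
tool_rot: [-0.044, 0.044, -0.706, 0.706]
force: [0.1, -1.5, -0.3]
grip_width: -0.002
time: 10.6
ee_pos: [609.7, -234.8, 26.2]
tool_rot: [-0.044, 0.043, -0.704, 0.708]
force: [-1.1, -12.2, -1.8]
grip_width: -0.004
t 10.6 w [ 609.7 -234.8   26.2] jig [ 13.5 -73.1  26.2] Fjig [ -2.6 -12.   -1.8] grip -0.0
tool axes in jig (cols)
 [[-1.     0.001 -0.   ]
 [-0.    -0.006 -1.   ]
 [-0.001 -1.     0.006]]
```

```bash
python3 -m handwheel '[{"offset":[0,0,0.015],"dr":[0,0,0]},{"offset":[0,-0.010,0.035],"dr":[0,0,0]},{"offset":[0,-0.065,0.040],"dr":[0,0,0]},{"offset":[0,-0.125,0.040],"dr":[0,0,0]},{"offset":[0,-0.185,0.040],"dr":[0,0,0]}]'; python3 -m handwheel '[{"offset":[0,-0.030,0],"dr":[0,0,0]},{"offset":[0,-0.030,-0.040],"dr":[0,0,0]},{"offset":[0,-0.030,-0.040],"dr":[0,0,0]},{"offset":[0,-0.030,-0.040],"dr":[0,0,0]}]';python3 - <<'E'
from h import *
st();import pickle;pickle.dump(ctrl.camera_info("wrist"),open("w9.pkl","wb"));cv2.imwrite("pics/w9.png",ctrl.grab_frame("wrist"))
goto((20,45,240))
E
```

```text
time: 11.22
ee_pos: [614.0, -272.0, 212.9]
tool_rot: [0.044, -0.043, 0.706, -0.706]
force: [0.4, -0.7, 0.8]
grip_width: -0.0
time: 11.72
ee_pos: [609.2, -232.0, 240.5]
tool_rot: [-0.044, 0.044, -0.706, 0.706]
force: [-0.3, -0.6, 0.6]
grip_width: 0.001
t 11.72 w [ 609.2 -232.   240.5] jig [ 13.3 -70.3 240.5] Fjig [-0.4 -0.5  0.6] grip 0.0
tool axes in jig (cols)
 [[-1.     0.    -0.001]
 [ 0.001 -0.    -1.   ]
 [-0.    -1.     0.   ]]
offset m [-0.0067  0.0003 -0.1155]
```

View pics/w9.png

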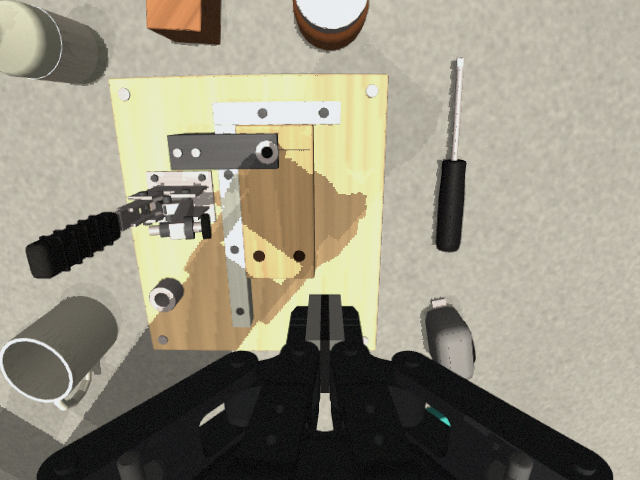

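```bash
python3 - <<'E'
from h import *
import pickle;ci=pickle.load(open("w9.pkl","rb"))
W=lambda x,y,z:w2j(onz("wrist",(x,y),z,ci)).round(1)
print("blank NR (-60,-60)",W(314,277,43),"NL",W(249,278,43),"FR",W(313,125,43),"fence near R(-120,10)",W(249,325,38))
print("handle tip (20,90,199)",W(40,260,199), "corners",W(28,246,199),W(35,277,199))
print("clamp arm pad tip",W(208,225,150))
a=w2j(onz("wrist",(40,260),199,ci))
print("top pred", proj("top",j2w((20,90.5,199))),"scene pred",proj("scene",j2w((20,90.5,199))))
E
```

```text
blank NR (-60,-60) [-58.2 -59.4  43. ] NL [-59.5   6.4  43. ] FR [ 88.8 -59.7  43. ] fence near R(-120,10) [-117.3   11.4   38. ]
handle tip (20,90,199) [ 21.6  89.7 199. ] corners [ 29.9  94.9 199. ] [ 11.1  95.6 199. ]
clamp arm pad tip [ 27.5   7.2 150. ]
top pred [300.48753703 204.10992931] scene pred [333.9426072  231.67084831]
```

```bash
python3 -m handwheel '[{"offset":[-0.003,0,-0.040],"dr":[0,0,0]},{"offset":[-0.007,0,-0.080],"dr":[0,0,0]},{"offset":[-0.007,0,-0.110],"dr":[0,0,0]},{"offset":[-0.007,0.030,-0.118],"dr":[0,0,0]},{"offset":[-0.007,0.060,-0.118],"dr":[0,0,0]}]'; python3 -m handwheel '[{"offset":[0,0.008,0],"dr":[0,0,0]},{"offset":[0,0.008,0],"dr":[0,0,0]},{"offset":[0,0.008,0],"dr":[0,0,0]}]';python3 - <<'E'
from h import *
st();cv2.imwrite("pics/s10.png",ctrl.grab_frame("scene"));crop(cv2.imread("pics/s10.png"),195,150,395,345,3,"pics/s10c.png")
s,r=tool()
for d in range(0,91,10):
    t=np.radians(d); p=(20,90.5+105*np.sin(t)-7*np.cos(t)-13,66.7+105*np.cos(t)+7*np.sin(t)); print(d,np.round(p,1),end=" "); goto(p)
E
```

```text
time: 12.4
ee_pos: [601.9, -113.5, 179.8]
tool_rot: [-0.044, 0.044, -0.706, 0.706]
force: [0.1, 0.6, 0.1]
grip_width: -0.0
time: 12.78
ee_pos: [602.5, -114.1, 173.9]
tool_rot: [-0.044, 0.043, -0.705, 0.706]
force: [-1.4, -0.3, 0.6]
grip_width: 0.003
t 12.78 w [ 602.5 -114.1  173.9] jig [ 21.2  47.5 173.9] Fjig [-1.4 -0.1  0.6] grip 0.0
tool axes in jig (cols)
 [[-1.     0.002 -0.001]
 [ 0.001 -0.001 -1.   ]
 [-0.002 -1.     0.001]]
0 [ 20.   70.5 171.7] offset m [ 0.0012  0.0022 -0.0229]
10 [ 20.   88.8 171.3] offset m [ 0.0012  0.0025 -0.0412]
20 [ 20.  106.8 167.8] offset m [ 0.0012  0.0061 -0.0592]
30 [ 20.  123.9 161.1] offset m [ 0.0013  0.0127 -0.0763]
40 [ 20.  139.6 151.6] offset m [ 0.0013  0.0222 -0.092 ]
50 [ 20.  153.4 139.6] offset m [ 0.0013  0.0342 -0.1058]
60 [ 20.  164.9 125.3] offset m [ 0.0014  0.0485 -0.1174]
70 [ 20.  173.8 109.2] offset m [ 0.0014  0.0646 -0.1262]
80 [ 20.  179.7  91.8] offset m [ 0.0015  0.0819 -0.1322]
90 [ 20.  182.5  73.7] offset m [ 0.0015  0.1001 -0.135 ]
```

View pics/s10c.png

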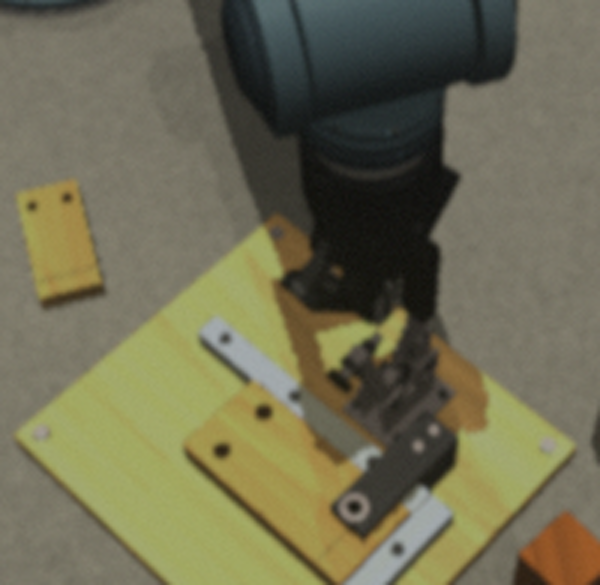

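```bash
python3 -m handwheel '[{"offset":[0.001,0.002,-0.012],"dr":[0,0,0]},{"offset":[0.001,0.002,-0.023],"dr":[0,0,0]},{"offset":[0.001,0.002,-0.032],"dr":[0,0,0]},{"offset":[0.001,0.003,-0.041],"dr":[0,0,0]},{"offset":[0.001,0.004,-0.050],"dr":[0,0,0]}]'; python3 - <<'E'
from h import *
st();cv2.imwrite("pics/t11.png",ctrl.grab_frame("wrist"))
E
```

```text
time: 13.45
ee_pos: [594.4, -63.3, 168.4]
tool_rot: [-0.044, 0.044, -0.706, 0.706]
force: [1.0, -1.7, -0.7]
grip_width: -0.0
t 13.45 w [594.4 -63.3 168.4] jig [ 19.4  98.9 168.4] Fjig [ 0.8 -1.8 -0.7] grip -0.0
tool axes in jig (cols)
 [[-1.  0. -0.]
 [ 0. -0. -1.]
 [-0. -1.  0.]]
```

View pics/t11.png

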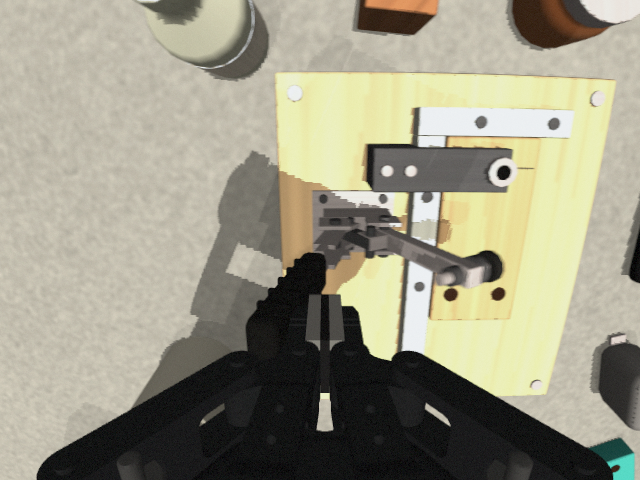

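```bash
python3 -m handwheel '[{"offset":[0,0.003,-0.014],"dr":[0,0,0]},{"offset":[0,0.007,-0.025],"dr":[0,0,0]},{"offset":[0,0.012,-0.034],"dr":[0,0,0]},{"offset":[0,0.018,-0.042],"dr":[0,0,0]},{"offset":[0,0.029,-0.054],"dr":[0,0,0]}]'; python3 - <<'E'
from h import *
st();cv2.imwrite("pics/t12.png",ctrl.grab_frame("wrist"))
E
```

```text
time: 14.12
ee_pos: [588.1, -9.8, 139.2]
tool_rot: [-0.044, 0.043, -0.706, 0.706]
force: [1.5, -0.6, 1.6]
grip_width: -0.004
t 14.12 w [588.1  -9.8 139.2] jig [ 19.8 152.8 139.2] Fjig [ 1.4 -0.8  1.6] grip -0.0
tool axes in jig (cols)
 [[-1.     0.001 -0.001]
 [ 0.001 -0.    -1.   ]
 [-0.001 -1.     0.   ]]
```

View pics/t12.png

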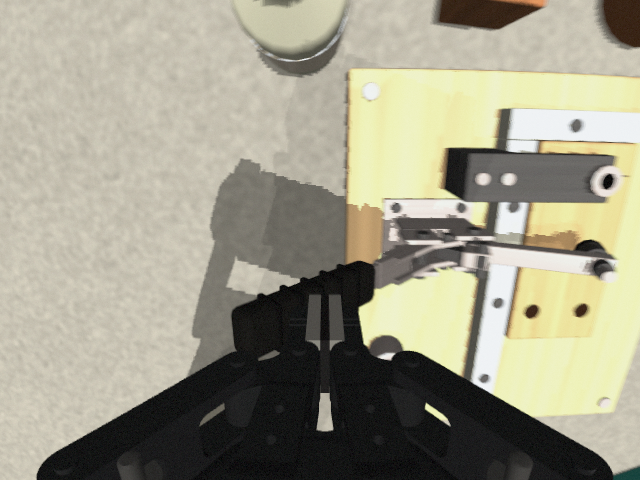

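```bash
python3 -m handwheel '[{"offset":[0,0.007,-0.006],"dr":[0,0,0]},{"offset":[0,0.014,-0.012],"dr":[0,0,0]},{"offset":[0,0.022,-0.017],"dr":[0,0,0]},{"offset":[0,0.030,-0.021],"dr":[0,0,0]},{"offset":[0,0.038,-0.024],"dr":[0,0,0]}]'; python3 -m handwheel '[{"offset":[0,0.005,-0.001],"dr":[0,0,0]},{"offset":[0,0.010,-0.003],"dr":[0,0,0]},{"offset":[0,0.015,-0.004],"dr":[0,0,0]}]';python3 - <<'E'
from h import *
st()
E
```

```text
time: 14.8
ee_pos: [584.9, 14.1, 101.6]
tool_rot: [0.044, -0.044, 0.706, -0.706]
force: [-3.1, 0.3, 4.9]
grip_width: -0.0
time: 15.18
ee_pos: [584.1, 17.5, 85.7]
tool_rot: [-0.044, 0.044, -0.706, 0.706]
force: [-0.6, 0.4, 0.4]
grip_width: -0.004
t 15.18 w [584.1  17.5  85.7] jig [ 19.3 180.4  85.7] Fjig [-0.5  0.5  0.4] grip -0.0
tool axes in jig (cols)
 [[-1. -0. -0.]
 [ 0. -0. -1.]
 [ 0. -1.  0.]]
```

```bash
python3 -m handwheel '[{"offset":[0,0.002,-0.001],"dr":[0,0,0]},{"offset":[0,0.004,-0.001],"dr":[0,0,0]},{"offset":[0,0.005,-0.001],"dr":[0,0,0]}]';python3 - <<'E'
from h import *
st();cv2.imwrite("pics/t13.png",ctrl.grab_frame("wrist"))
E
```

```text
time: 15.55
ee_pos: [584.0, 18.5, 81.8]
tool_rot: [0.043, -0.044, 0.706, -0.706]
force: [-4.8, 0.3, 8.1]
grip_width: 0.005
t 15.55 w [584.   18.5  81.8] jig [ 19.3 181.4  81.8] Fjig [-4.7  0.8  8.1] grip 0.0
tool axes in jig (cols)
 [[-1.    -0.001 -0.   ]
 [ 0.     0.    -1.   ]
 [ 0.001 -1.    -0.   ]]
```

View pics/t13.png

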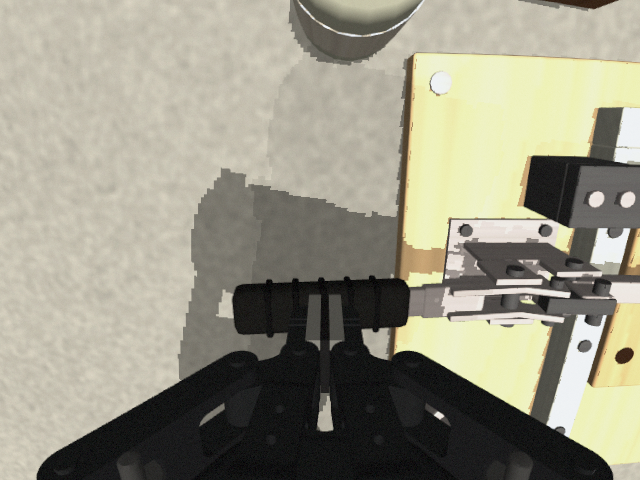

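The handle is on its stop: contact is at z ≈ 82, against 83 predicted, with 8 N. I'll lift clear and inspect.

```bash
python3 -m handwheel '[{"offset":[0,-0.015,0],"dr":[0,0,0]},{"offset":[0,-0.060,0],"dr":[0,0,0]},{"offset":[0,-0.110,0],"dr":[0,0,0]},{"offset":[0,-0.160,0.030],"dr":[0,0,0]},{"offset":[0.020,-0.190,0.080],"dr":[0,0,0]}]'; python3 -m handwheel '[{"offset":[0.020,-0.010,0.050],"dr":[0,0,0]},{"offset":[0.050,-0.020,0.100],"dr":[0,0,0]},{"offset":[0.080,-0.020,0.150],"dr":[0,0,0]},{"offset":[0.080,-0.020,0.150],"dr":[0,0,0]},{"offset":[0.080,-0.020,0.150],"dr":[0,0,0]}]';python3 - <<'E'
from h import *
st();import pickle;pickle.dump(ctrl.camera_info("wrist"),open("w14.pkl","wb"));cv2.imwrite("pics/w14.png",ctrl.grab_frame("wrist"));im=ctrl.grab_frame("scene");crop(im,195,170,395,365,3,"pics/s14c.png")
E
```

```text
time: 16.23
ee_pos: [575.6, -63.7, 275.9]
tool_rot: [-0.047, 0.043, -0.705, 0.706]
force: [0.1, -0.5, -0.9]
grip_width: -0.001
time: 16.85
ee_pos: [513.3, -222.1, 291.9]
tool_rot: [-0.044, 0.043, -0.706, 0.706]
force: [0.5, 0.3, 0.2]
grip_width: -0.001
t 16.85 w [ 513.3 -222.1  291.9] jig [-80.6 -48.6 291.9] Fjig [0.5 0.2 0.2] grip -0.0
tool axes in jig (cols)
 [[-1.     0.001 -0.001]
 [ 0.001 -0.    -1.   ]
 [-0.001 -1.     0.   ]]
```

View pics/w14.png

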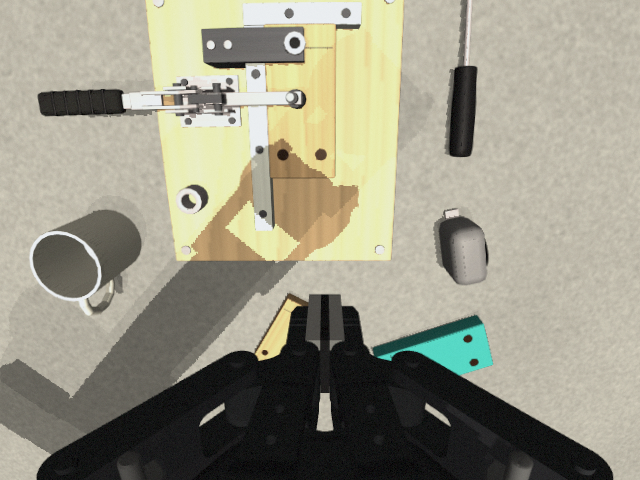

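View pics/s14c.png

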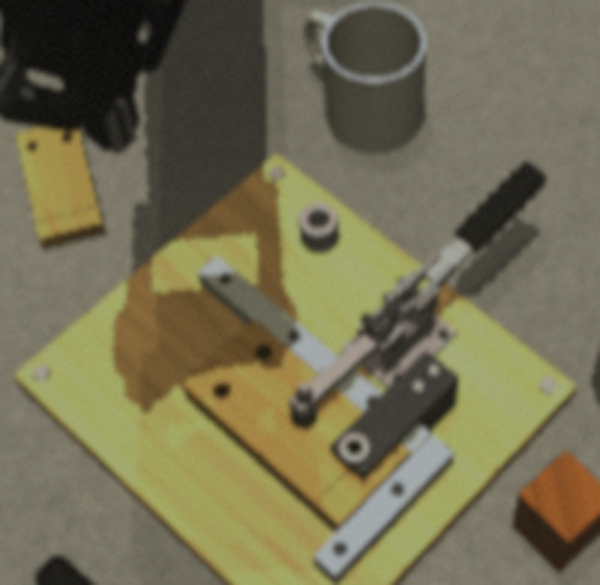

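The handle stays down without the hand (40–122,102), the pad sits on the blank at (297,99), and the blank is flush with fence and stop. I'll do a last numeric check and then hand in.

```bash
python3 - <<'E'
from h import *
import pickle;ci=pickle.load(open("w14.pkl","rb"))
W=lambda x,y,z:w2j(onz("wrist",(x,y),z,ci)).round(1)
print("NR(-60,-60)",W(335,178,43),"FR(90,-60)",W(337,25,43),"fence near R(-120,10)",W(272,228,38),"stop R (90,-85)",W(360,26,38))
print("handle end (20,222,79)",W(39,102,79))
st(); ctrl.finish_job()
E
```

```text
NR(-60,-60) [-60.2 -59.5  43. ] FR(90,-60) [ 87.3 -60.3  43. ] fence near R(-120,10) [-117.2   10.7   38. ] stop R (90,-85) [ 87.7 -82.8  38. ]
handle end (20,222,79) [ 20.7 223.4  79. ]
t 16.95 w [ 513.7 -221.1  291.6] jig [-80.1 -47.7 291.6] Fjig [ 0.2  0.3 -0.3] grip 0.0
tool axes in jig (cols)
 [[-1.     0.     0.001]
 [-0.001 -0.    -1.   ]
 [-0.    -1.     0.   ]]
the job is handed in; nothing more can be done
```

The oak blank is home in the corner and clamped, and I handed the job in at about 17 s of the 58 s allowed. `finish_job` gave no verdict.

**What I did:** With the fingers shut, I pushed the blank against the side fence until it stopped firmly. I then pushed it against the end stop (27 N) and pressed its side again (12 N); it stopped at the same place as before. After that I swung the clamp handle over and down onto its stop and lifted the hand about 200 mm clear.

**Last checks:**
- **Blank:** its right-hand corners measured (-60.2, -59.5) and (87.3, -60.3) in the jig's frame, against the ideal (-60, -60) and (90, -60). The far one reads 2.7 mm short in x. The end stop's own edge read 2.3 mm short in the same picture, so I take that as measuring error, and the pictures show the blank flush.
- **Clamp:** the handle's end measured (20.7, 223.4), against about (20, 222) when shut. It stays down by itself and the pad is on the blank. I could not measure the pad's force directly.
- **Other things:** none of the bystanders visible in the last pictures looked moved. I judged that by eye and did not measure it.
- **Hand:** the force reading at the end was about zero.

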